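# Raise the ratchet prop three clicks and lock it

### The arm

A 6-joint arm with a two-finger parallel gripper is mounted at the origin on a cart in front of the work surface, level with it; the furniture and walls round the work are solid. World frame = base frame: x ahead of the robot, y to its left, z up, the work surface at z = 0. Lengths are in m, angles in degrees, forces in N, time in s.
With the tool pointing down it reaches from about 0.4 to 0.825 m from the base axis. Payload 7 kg.
Tool frame: the origin (TCP) lies midway between the tips of the shut fingers; the grasp point (between the pads) lies 19 mm behind it; z points along the fingers, y is the line along which they close (so a half turn about z gives the same grasp; the last joint's range is limited). The gripper opens to 88 mm and grips with 3 to 60 N. Pads are 19 mm wide; open, the fingers measure 130 mm over their backs; the gripper's body (78 mm by 193 mm) begins 47 mm behind the grasp point.
Start: joints at [81.595, 20.546, 0.682, 0, -70.136, -16.507], TCP at [0.284, 0.612, 0.227] pointing down, gripper open.
Joint ranges: [-176.03, 176.03], [-82.01, 121.73], [-58.28, 71.71], [-173.87, 95.51], [-174.79, -0.11], [-173.66, 173.66]. Speed limits (degrees/s): [136.94, 136.94, 172.46, 180, 180, 180].

### API

Orientations are given as a 3x3 rotation matrix whose columns are the frame's x, y, z axes.
In Python, from rig import robot gives the robot as it stands. Calls block until the motion is done:
- robot.goto(position, orientation): joint-space move of the TCP to a pose.
- robot.servo_line(position, ori=None, speed=0.15): straight line of the TCP; ori=None keeps the orientation; speed is the mean speed in m/s.
- robot.movej(angles): joint-space move.
- robot.move_gripper(opening): opening from 0.0 (shut) to 1.0 (fully open); the grip force is fixed at half the most; returns when the fingers have stopped.
- robot.dwell(seconds).
- robot.ik(position, orientation): joint angles nearest the present ones, or None.
- robot.grab_frame(name): name is "scene" or "side" or "wrist"; returns (picture, depth): 384x512x3 uint8, red, green, blue; 384x512 float32, m along the optical axis (not along the pixel's ray), 0 where there is no reading.
- robot.camera_info(name): a dict with "vfov" (degrees; the focal length in pixels is half the picture's height over the tangent of half this angle, whatever the lens; pixels are square), "cx", "cy" (the principal point, pixels), "view" (4x4, takes a point from world to camera coordinates); the wrist camera has in their place "T_tool_cam" (4x4, takes a point from camera to tool coordinates, whose origin is the TCP and whose axes are the flange's). Camera axes: x right, y down, z forward; pixel columns grow to the right and rows downward; lengths in m; the calibration is good to about 2 mm. A picture is of the moment at which its call begins: read the wrist's pose just before it. camera_info takes no time and is no camera call.
A pose or a line that the arm cannot do raises robot.Unreachable and nothing moves.
- robot.job_done(): hands the job in; it is judged then, once.
Readings, each from a call of its own:
- robot.read_t(): time.
- robot.read_qpos(): joint angles.
- robot.read_qvel(): joint speeds.
- robot.read_effort(): joint torques, N m.
- robot.read_position(): TCP position.
- robot.read_tcp_rot(): TCP orientation.
- robot.read_force(): force on the tool from outside, world axes, zero at the start.
- robot.read_ft_torque(): the same for the moment, N m.
- robot.read_grip_width(): opening from 0.0 (shut) to 1.0 (fully open).
- robot.read_finger_force(): force on a finger pad.
Only numpy, scipy, OpenCV 4.12 (cv2) and the standard library are available. Lean on these libraries where they do the work, as an engineer would, in place of code of your own. Each camera call takes 0.05 s, during which the arm holds its last target. There are 200 camera calls.

### The job

Raise the head of the ratchet prop on the desk, which is to hold up a drawing board, by exactly three clicks from its lowest position, then ease it down gently until the pawl carries it in that notch and let go. Then press the lock plunger on its nose fully down. Leave the things around it where they are.

Things in the scene. Friction and masses are not known exactly. Their poses are not given: they have to be found in the camera images.
- stand: The prop's grey stand with dark steel foot, fixed to the desk. Origin: on the desk under the column's axis; z up. Foot 200 x 110 x 10 mm (x -140 to +60). Square tube 50 x 50 mm on the origin, its top 120 mm up. A nose 34 mm wide reaches from it towards -x to x = -121 mm, its top 114 mm up; it points roughly to the robot (stand yaw 0.2 to 0.9 rad).
- column: Steel bar, 20 x 22 mm, sliding straight up out of the tube, with a dark head: a block 48 (x) x 36 (y) x 22 mm high, best gripped across y. Origin: centre of the head's underside, on the axis, 160 mm above the desk at the start (column right down on its stop). Axes as the stand's. About 0.3 to 0.55 kg, 1 N sliding friction; if let go it sinks by its own weight until something carries it.
- saddle (a point): Centre of the head's top face, 22 mm above the column's origin; two rubber lips (14 mm in x, 36 mm in y, 7 mm higher) stand at either end in x, forming a saddle. Pressing or dropping the column on the pawl with more than 20 N would damage the pawl, so once the pawl takes the weight push no further; then it carries the column by itself.
- tube_mouth (a point): Centre of the tube's top, 120 mm above the desk; the column runs through it. The bar's front has five saw teeth 12 mm apart, hidden below at the start. The free rise before the first tooth differs each time and cannot be measured: the first click comes 10 to 42 mm above the start, the others 12 mm apart.
- pawl_place (a point): Where the sprung pawl sits, hidden inside, 100 mm above the desk. Rising, each tooth pushes it back over some 6.4 mm, adding about 6 to 12 N to the pull; then it snaps in under the tooth (the click), the added pull is gone, and 5.6 mm of free rise follow. Lowered after a click, the column rests on the pawl; it cannot go back below: a click too many cannot be undone.
- lock (a joint): Travel of the lock plunger in m: 0 is up (as at the start), 0.012 is fully down. It moves straight down against about 3 N of friction and stays where it is left. It goes down behind the pawl, so it stops after about 3 mm if the pawl is pushed back.
- lock_top (a point): Centre of the top of the lock plunger, a black round button of 26 mm diameter on top of the nose, 96 mm from the column's axis towards the stand's -x. 131 mm above the desk when up, 119 mm when down.
- notes: Bystander: pad of sticky notes 75 x 75 x 20 mm, loose on the desk beside the prop. Origin: centre of its underside.
- measure: Bystander: tape measure 34 x 76 x 60 mm, loose on the desk beside the prop. Origin: centre of its underside.
- rubber_eraser: Bystander: eraser 20 x 44 x 12 mm, loose on the desk beside the prop. Origin: centre of its underside.

How it is judged (in metres and radians):
On the way, in this order (a step that is already met when the one before it is completed fails the run):
1. the pawl carries the released column in the third notch (contact force between tooth3 and pawl_tip above 0.5 N and contact force between the fingers and column below 0.2 N), for 0.2 s.
2. the lock plunger is fully down (value of joint lock above 0.0105 m), for 0.1 s.
At the end, for the whole second after the job is handed in: The column rests on the pawl in its third notch (the third tooth bears on the pawl with more than 0.5 N), at rest (under 10 mm/s), and the lock plunger is at least 10.5 mm down of its 12 mm (contact force between tooth3 and pawl_tip above 0.5 N and value of joint lock above 0.0105 m and linear speed of column below 0.01 m/s); the robot touches nothing.
It fails at once if the column is dropped or pressed on the pawl (not while rising) with more than 20 N (velocity of joint column below 0.005 m/s and contact force between any of tooth1, tooth2, tooth3, tooth4, tooth5 and pawl_tip above 20 N).
It fails at once if the pad of notes is moved by more than 20 mm (distance of notes from where it was at the start of the episode above 0.02 m).
It fails at once if the tape measure is moved by more than 20 mm (distance of measure from where it was at the start of the episode above 0.02 m).
It fails at once if the eraser is moved by more than 20 mm (distance of rubber_eraser from where it was at the start of the episode above 0.02 m).
It also fails if it takes over 61 s, if anything falls off the work surface, if the arm or the gripper's body presses on something with over 40 N, if the wrist force passes 120 N, or if a joint passes its speed limit or range.

## Working session

There is one attempt and no reset: what is moved stays moved. The work goes in short steps, each a Python script; the robot and the scene stay as the last script left them, time stands still between calls to the robot, and variables do not carry over. Pictures are saved under pics/ and viewed, at most 10 in all, crops included, and the job is handed in when it is done.

```bash
ls; mkdir -p pics; python3 - <<'E'
from rig import robot
import cv2,numpy as np
np.set_printoptions(precision=4,suppress=True)
for n in("scene","side"):
    p,d=robot.grab_frame(n); np.savez(f"pics/{n}.npz",p=p,d=d)
    cv2.imwrite(f"pics/{n}.png",p[:,:,::-1]); print(n,robot.camera_info(n))
a=[cv2.imread(f"pics/{n}.png") for n in("scene","side")]
print(robot.read_t(),robot.read_force(),robot.read_grip_width(),robot.read_tcp_rot())
E
```

```text
pics
scene {'vfov': 44.51700071514337, 'cx': 250.30538396101232, 'cy': 188.0163595185755, 'view': array([[ 0.7025, -0.7116,  0.0139, -0.0761],
       [-0.3579, -0.37  , -0.8573,  0.4471],
       [ 0.6152,  0.5973, -0.5146,  0.3839],
       [ 0.    ,  0.    ,  0.    ,  1.    ]])}
side {'vfov': 42.80232071689717, 'cx': 255.89563052804633, 'cy': 196.30692646838872, 'view': array([[-0.9241, -0.3822, -0.0077,  0.6351],
       [-0.1337,  0.342 , -0.9301,  0.0521],
       [ 0.3581, -0.8585, -0.3672,  1.1605],
       [ 0.    ,  0.    ,  0.    ,  1.    ]])}
0.1 [-0.5861  0.2278  0.2026] 0.9964527568402833 [[ 0.9069 -0.4213 -0.0005]
 [-0.4213 -0.9069 -0.0014]
 [ 0.0002  0.0015 -1.    ]]
```

View pics/scene.png

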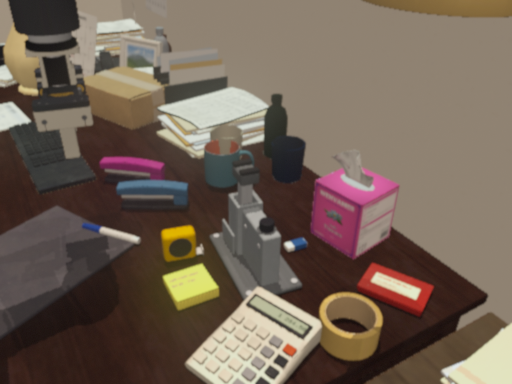

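View pics/side.png

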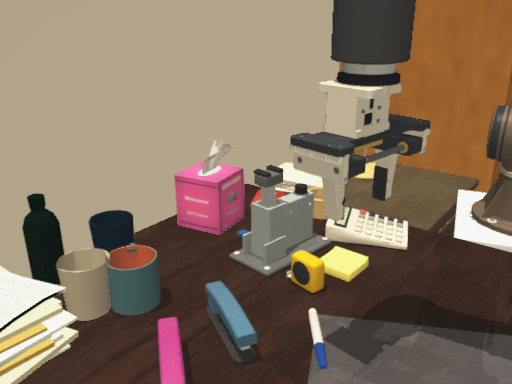

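The scene view shows the prop's head near (245,170) and its lock button near (267,226). In the side view the head is near (268,180) and the button near (301,189). Notes, tape and eraser lie around the foot. Next I locate these from the point clouds.

```bash
cat > h.py <<'E'
import numpy as np,cv2
np.set_printoptions(precision=4,suppress=True)
def cloud(d,vfov,cx,cy,T):   # T camera->world
    f=192/np.tan(np.radians(vfov)/2); v,u=np.mgrid[:384,:512]
    P=np.stack([(u-cx)/f*d,(v-cy)/f*d,d],-1)@T[:3,:3].T+T[:3,3]
    P[d<=0]=np.nan; return P
E
python3 - <<'E'
from h import *; from rig import robot
R={'scene':(slice(140,300),slice(205,305)),'side':(slice(160,275),slice(225,335))}
for n,w in R.items():
    z=np.load(f"pics/{n}.npz"); c=robot.camera_info(n)
    P=cloud(z['d'],c['vfov'],c['cx'],c['cy'],np.linalg.inv(c['view'])); I=z['p'].astype(int)
    m=np.zeros((384,512),bool); m[w]=True
    hsv=cv2.cvtColor(z['p'],cv2.COLOR_RGB2HSV)
    dark=(hsv[...,2]<75)
    near=m&(np.abs(P[...,0]-0.45)<.3)
    head=near&dark&(P[...,2]>.155)&(P[...,2]<.2)
    but=near&dark&(P[...,2]>.117)&(P[...,2]<.14)
    tops={'head':head,'lip':near&dark&(P[...,2]>.18)&(P[...,2]<.2),'button':but,'tubetop':near&~dark&(abs(P[...,2]-.12)<.004),'nose':near&~dark&(abs(P[...,2]-.114)<.004)}
    for k,q in tops.items():
        v,u=np.nonzero(q); print(n,k,q.sum(),np.nanmedian(P[q],0),P[q].min(0) if q.any() else'',P[q].max(0) if q.any() else'',u.mean(),v.mean())
    by={'yellow':(hsv[...,0]>18)&(hsv[...,0]<35)&(hsv[...,1]>140)&(P[...,2]>.0)}
    for k,q in by.items():
        nn,l,s,ce=cv2.connectedComponentsWithStats(q.astype(np.uint8))
        for i in range(1,nn):
            if s[i,4]>150: print(n,k,s[i,4],ce[i],np.nanmedian(P[l==i],0),np.nanmin(P[l==i],0),np.nanmax(P[l==i],0))
a=[cv2.resize(np.load(f"pics/{n}.npz")['p'][w][...,::-1],(400,560),interpolation=2) for n,w in R.items()]
cv2.imwrite('pics/crops.png',np.hstack(a))
E
```

```text
scene head 484 [0.4872 0.3819 0.183 ] [0.4699 0.3684 0.1617] [0.5189 0.4258 0.192 ] 245.98553719008265 172.75413223140495
scene lip 281 [0.491  0.3848 0.1888] [0.4699 0.3684 0.18  ] [0.5189 0.4258 0.192 ] 245.88256227758006 168.40569395017795
scene button 201 [0.4527 0.3045 0.1307] [0.4445 0.2956 0.1171] [0.4701 0.321  0.1335] 266.71144278606965 225.2189054726368
scene tubetop 382 [0.4842 0.3836 0.12  ] [0.441  0.2892 0.116 ] [0.5261 0.4285 0.1236] 248.91623036649216 206.4502617801047
scene nose 649 [0.4663 0.3472 0.115 ] [0.4337 0.2814 0.1101] [0.5126 0.4253 0.118 ] 256.1987673343606 220.00770416024653
scene yellow 1976 [179.7611 269.0992] [0.363  0.4463 0.0104] [0.2829 0.3369 0.    ] [0.4728 0.5657 0.0638]
scene yellow 1473 [349.7203 338.6551] [0.4229 0.1062 0.0317] [0.4094 0.081  0.    ] [0.5535 0.2055 0.0508]
side head 279 [0.4861 0.4083 0.1822] [0.4709 0.3747 0.161 ] [0.5178 0.4284 0.1885] 270.5268817204301 174.71326164874552
side lip 161 [0.4935 0.4119 0.1857] [0.4715 0.3747 0.1804] [0.5178 0.4284 0.1885] 267.7329192546584 170.95652173913044
side button 99 [0.455  0.3197 0.1258] [0.445  0.3029 0.117 ] [0.4682 0.3268 0.1306] 300.5858585858586 188.2929292929293
side tubetop 322 [0.5097 0.394  0.119 ] [0.4652 0.2281 0.116 ] [0.6678 0.4313 0.124 ] 253.90993788819875 191.416149068323
side nose 474 [0.4794 0.3601 0.1131] [0.4348 0.2324 0.1101] [0.6313 0.4333 0.118 ] 274.38607594936707 198.56540084388186
side yellow 1119 [318.2127 270.5326] [0.3728 0.4802 0.028 ] [0.3025 0.3591 0.0002] [0.4448 0.5015 0.0604]
```

View pics/crops.png

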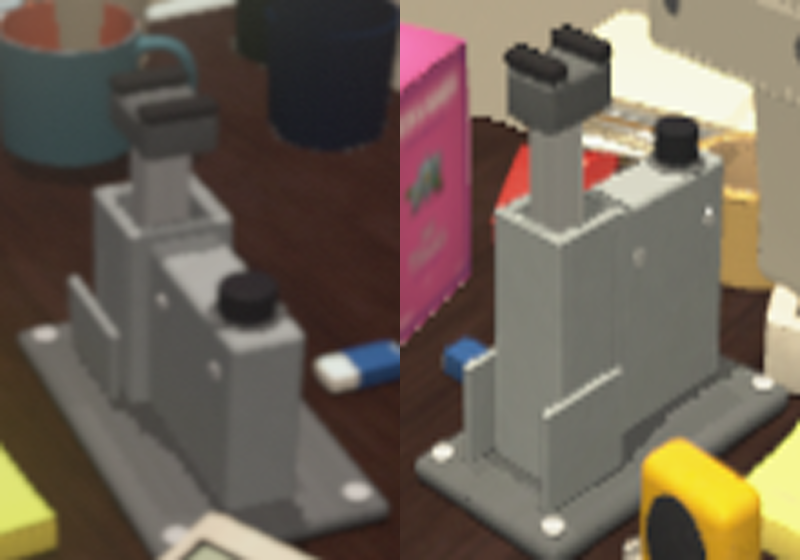

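The crops show head, saddle lips, tube, nose and button clearly. Head is about (0.495,0.398), button about (0.455,0.309) and spacing 97 mm, which agrees with the 96 mm given. The yaw comes out near 66°, which I'll check from the wrist camera directly above.

```bash
cat >> h.py <<'E'
def ori(yaw,sgn):   # tool down, closing along stand y
    y=sgn*np.array([-np.sin(yaw),np.cos(yaw),0]); z=np.array([0,0,-1.]); return np.stack([np.cross(y,z),y,z],1)
E
python3 - <<'E'
from h import *; from rig import robot
yaw=np.radians(66); c=np.array([.4945,.398]); q0=np.array(robot.read_qpos()); best=None
for s in(1,-1):
    q=robot.ik([*c,.30],ori(yaw,s)); print(s,q)
    if q is not None and (best is None or np.abs(q-q0).max()<best[0]): best=(np.abs(np.array(q)-q0).max(),s)
s=best[1]; p=robot.read_position(); print('use',s)
robot.servo_line([p[0],p[1],.30]); robot.goto([*c,.30],ori(yaw,s)); robot.dwell(.2)
R=robot.read_tcp_rot();t=robot.read_position(); p,d=robot.grab_frame('wrist'); ci=robot.camera_info('wrist'); print(ci,t,robot.read_t())
T=np.eye(4);T[:3,:3]=R;T[:3,3]=t;T=T@ci['T_tool_cam']
P=cloud(d,ci['vfov'],ci.get('cx',256),ci.get('cy',192),T); np.savez('pics/w.npz',p=p,d=d,P=P,T=T); cv2.imwrite('pics/w.png',p[...,::-1])
V=p.max(2)
for k,q in {'headtop':(P[...,2]>.174)&(P[...,2]<.2),'button':(V<80)&(abs(P[...,2]-.131)<.005)}.items():
    q&=np.hypot(P[...,0]-.475,P[...,1]-.355)<.12
    X=P[q]; r=cv2.minAreaRect(X[:,:2].astype(np.float32)*1000); print(k,q.sum(),np.median(X,0),X.min(0),X.max(0),r)
E
```

```text
1 [ 56.4161  14.7326   1.9491   0.     -77.2164 -80.4161]
-1 [ 56.4161  14.7326   1.9491   0.     -77.2164  99.5839]
use 1
{'vfov': 59.290317354466644, 'cx': 252.67088634882904, 'cy': 191.56553493251798, 'T_tool_cam': array([[-0.0006, -0.9686, -0.2485,  0.0675],
       [ 1.    , -0.0008,  0.0004,  0.0002],
       [-0.0006, -0.2485,  0.9686, -0.1585],
       [ 0.    ,  0.    ,  0.    ,  1.    ]])} [0.4939 0.3989 0.2997] 2.1417
headtop 2464 [0.494  0.3975 0.1877] [0.47   0.3701 0.1747] [0.519  0.4259 0.1917] ((494.5801086425781, 397.936279296875), (48.19657897949219, 35.870670318603516), 67.27195739746094)
button 625 [0.4569 0.3101 0.1312] [0.4442 0.2978 0.1265] [0.4694 0.3225 0.1337] ((457.36602783203125, 310.1552734375), (24.359071731567383, 24.952545166015625), 66.71064758300781)
```

View pics/w.png

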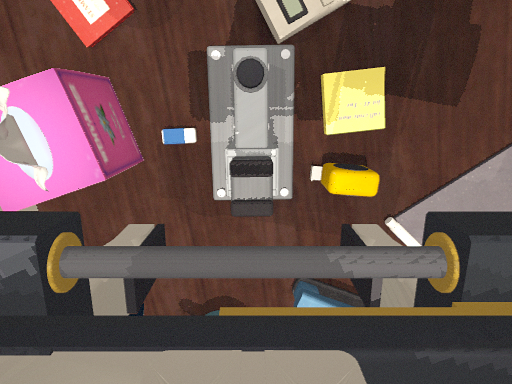

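The wrist view shows the prop centred, head at (251,180) and button at (250,72). Head rectangle is 48.2 x 35.9 mm, yaw 67°, and the button is 95 mm away, all consistent. Eraser is at (179,136), notes (354,100), tape (348,178). I check clearance, then grip.

```bash
python3 - <<'E'
from h import *; from rig import robot
yaw=np.radians(67); c=np.array([.4946,.3979]); u=np.array([np.cos(yaw),np.sin(yaw)]); v=np.array([-u[1],u[0]])
z=np.load('pics/scene.npz'); ci=robot.camera_info('scene'); P=cloud(z['d'],ci['vfov'],ci['cx'],ci['cy'],np.linalg.inv(ci['view']))
q=(P[...,2]>.13)&(P[...,2]<.4); X=P[q]; a=(X[:,:2]-c)@u; b=(X[:,:2]-c)@v
k=(abs(a)<.18)&(abs(b)<.2)&((abs(b)>.04)|(a>.05)); print('near tall',k.sum(), X[k].max(0) if k.any() else '', a[k].min() if k.any() else '', b[k].min() if k.any() else '',b[k].max() if k.any() else '')
if k.sum()>5 and X[k][:,2].max()>.19: raise SystemExit
R=ori(yaw,1); e=np.zeros(2)
robot.goto([*c,.215],R); robot.dwell(.2); e=c-robot.read_position()[:2]; print('err',e)
robot.servo_line([*(c+e),.152],R,speed=.08); robot.dwell(.3)
print(robot.read_position(),robot.read_tcp_rot()[:,1],robot.read_force(),robot.read_t())
robot.move_gripper(0.0); robot.dwell(.3)
print(robot.read_position(),robot.read_grip_width()*88,robot.read_finger_force(),robot.read_force(),robot.read_t())
t=robot.read_t(); f=[]
for i in range(5): f.append(robot.read_force())
print(np.array(f),robot.read_t()-t)
E
```

```text
near tall 201 [0.6783 0.3297 0.1999] -0.0828992756207913 -0.1999788185378568 -0.16759246533316216
```

The only tall neighbour is the tissue tip, 168 mm off sideways. The gripper body reaches 97 mm, so it's clear. Proceeding.

```bash
python3 - <<'E'
from h import *; from rig import robot
yaw=np.radians(67); c=np.array([.4946,.3979])
R=ori(yaw,1)
robot.goto([*c,.215],R); robot.dwell(.2); e=c-robot.read_position()[:2]; print('err',e)
robot.servo_line([*(c+e),.152],R,speed=.08); robot.dwell(.3)
print(robot.read_position(),robot.read_tcp_rot()[:,1],robot.read_force(),robot.read_t())
robot.move_gripper(0.0); robot.dwell(.3)
print(robot.read_position(),robot.read_grip_width()*88,robot.read_finger_force(),robot.read_force(),robot.read_t())
t=robot.read_t(); f=[robot.read_force() for i in range(4)]
print(np.array(f),robot.read_t()-t)
E
```

```text
err [-0.0009 -0.0011]
[0.4938 0.3969 0.1524] [-0.9205  0.3907 -0.0002] [-0.0215 -0.0187 -0.2856] 4.0167
[0.4941 0.3966 0.152 ] 36.02518826997172 30.00041088089347 [ 5.1568 -1.5519 -2.287 ] 5.1917
[[ 5.1568 -1.5519 -2.287 ]
 [ 5.1568 -1.5519 -2.287 ]
 [ 5.1568 -1.5519 -2.287 ]
 [ 5.1568 -1.5519 -2.287 ]] 0.0
```

```bash
python3 - <<'E'
from h import *; from rig import robot
import json
c=np.array([.4946-.0009+.0005,.3979-.0011-.0002]); R=ori(np.radians(67),1)
z=.152; L=[]
while z<.152+.044:
    z+=.001; robot.servo_line([*c,z],R,speed=.02); robot.dwell(.03)
    f=robot.read_force(); L.append((robot.read_position()[2]*1e3,f[2],np.hypot(f[0],f[1])))
    a=np.array(L)[:,1]
    if len(a)>9 and a[-8:].min()<a[-1]-4 : break   # drop after a hump
print(np.array(L)); print(z,robot.read_force(),robot.read_t(),robot.read_grip_width()*88)
E
```

```text
[[152.5625  -6.1099   4.356 ]
 [153.9198  -6.1851   3.9703]
 [155.1259  -5.2853   2.7088]
 [156.1726  -4.57     2.7984]
 [157.0797  -5.1163   3.0548]
 [158.0591  -4.3813   2.3985]
 [159.0791  -3.0588   2.5398]
 [160.085   -4.1056   2.7437]
 [161.0952  -5.4145   2.4445]
 [161.5415 -10.5431   4.2539]
 [162.2969 -12.6097   5.1356]
 [163.1039 -12.6674   5.996 ]
 [164.0527 -13.8723   6.2237]
 [164.9764 -14.3851   6.9085]
 [165.8947 -15.0107   7.0906]
 [166.9803 -15.356    6.0292]
 [169.3115  -5.7805   2.4345]]
0.169 [ 1.7236  1.7193 -5.7805] 10.0083 35.99642032457311
```

First click at z≈167.4 mm, with the ramp starting at about 161.1 as expected. Clicks 2 and 3 should come at about 179.5 and 191.5.

```bash
python3 - <<'E'
from h import *; from rig import robot
c=np.array([.4942,.3966]); R=ori(np.radians(67),1)
z=.169; L=[]; clicks=[];k=0
while z<.1945 and len(clicks)<2:
    z+=.001; robot.servo_line([*c,z],R,speed=.02); robot.dwell(.03)
    f=robot.read_force(); p=robot.read_position(); L.append((p[2]*1e3,f[2],np.hypot(f[0],f[1]))); k+=1
    a=np.array(L)[:,1]
    if k>4 and a[-3:].min()<-11 and a[-1]>-9: clicks.append(p[2]*1e3); k=0
print(np.array(L)); print(clicks,z,robot.read_force(),robot.read_position(),robot.read_t(),robot.read_grip_width()*88)
E
```

```text
[[170.4221  -4.2931   1.5872]
 [171.139   -4.4369   1.7336]
 [172.0625  -3.7811   2.1337]
 [173.0313  -4.555    1.8276]
 [173.5413 -10.7385   3.8304]
 [174.2898 -12.698    5.9098]
 [175.2246 -13.3953   6.5647]
 [176.1308 -13.9477   5.1408]
 [177.0549 -15.1938   5.2142]
 [178.1025 -14.6176   5.7396]
 [179.7243  -6.4295   1.9615]
 [181.6574  -4.1288   1.9145]
 [182.2762  -3.8185   2.061 ]
 [183.1056  -4.7211   2.0623]
 [184.065   -4.9319   1.8687]
 [185.0449  -5.0065   2.254 ]
 [185.5971  -9.9726   2.955 ]
 [186.3276 -15.5575   5.1292]
 [187.4155 -14.8503   4.6116]
 [188.4125 -14.575    5.6095]
 [189.3696 -15.0081   5.4729]
 [190.3156 -15.804    5.9453]
 [192.6305  -6.157    2.7217]]
[np.float64(179.72428886899374), np.float64(192.63045873800937)] 0.19200000000000003 [-1.1057  2.4869 -6.157 ] [0.4942 0.3966 0.1926] 16.525 35.781439986970376
```

Three clicks, evenly 12 mm apart. Now easing down in small steps.

```bash
python3 - <<'E'
from h import *; from rig import robot
c=np.array([.4942,.3966]); R=ori(np.radians(67),1)
robot.dwell(.3); z=.192; L=[]
print(robot.read_position()[2],robot.read_force())
while z>.1885:
    z-=.00025; robot.servo_line([*c,z],R,speed=.005); robot.dwell(.1)
    f=robot.read_force(); L.append((z*1e3,robot.read_position()[2]*1e3,f[2]))
    if f[2]>-.8: break
print(np.array(L),robot.read_force(),robot.read_t())
E
```

```text
0.19250426134194268 [-1.1528  2.1606 -5.3064]
[[191.75   191.7732  -4.6179]
 [191.5    191.5078  -3.5589]
 [191.25   191.4934  -1.3348]
 [191.     191.4258   3.8982]] [-4.0556  0.9815  3.8982] 18.225
```

```bash
python3 - <<'E'
from h import *; from rig import robot
c=np.array([.4942,.3966]); R=ori(np.radians(67),1)
robot.servo_line([*c,.1912],R,speed=.005); robot.dwell(.2); print(robot.read_force())
robot.move_gripper(1.0); robot.dwell(.4)
print(robot.read_force(),robot.read_grip_width(),robot.read_t())
robot.servo_line([*c,.305],R,speed=.1); robot.dwell(.2)
Rw=robot.read_tcp_rot();t=robot.read_position(); p,d=robot.grab_frame('wrist'); ci=robot.camera_info('wrist')
T=np.eye(4);T[:3,:3]=Rw;T[:3,3]=t;P=cloud(d,ci['vfov'],ci['cx'],ci['cy'],T@ci['T_tool_cam']); cv2.imwrite('pics/w2.png',p[...,::-1])
q=(P[...,2]>.212)&(P[...,2]<.24)&(np.hypot(P[...,0]-.4946,P[...,1]-.3979)<.035); print('head',q.sum(),np.percentile(P[q],[5,50,95],axis=0))
q=(p.max(2)<80)&(abs(P[...,2]-.131)<.005)&(np.hypot(P[...,0]-.457,P[...,1]-.310)<.03); print('button',q.sum(),np.median(P[q],0),robot.read_t())
E
```

```text
[-6.1903  1.2486  3.1379]
[-0.7888  0.2477 -0.1735] 0.9997305807148626 20.075
head 3181 [[0.4759 0.3748 0.2191]
 [0.4939 0.3973 0.2271]
 [0.512  0.4179 0.2294]]
button 602 [0.4568 0.31   0.1312] 21.6167
```

View pics/w2.png

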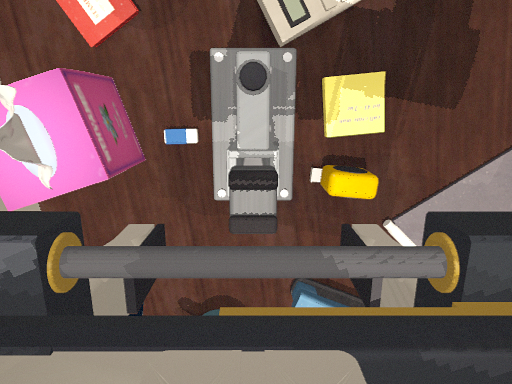

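The head (252,190) stays raised, with its lips at about 228.5 mm = 189 + 39.5. The button (253,76) is in place and the bystanders haven't moved. Pressing the lock next.

```bash
python3 - <<'E'
from h import *; from rig import robot
b=np.array([.4570,.3098]); R=ori(np.radians(67),1)
robot.servo_line([*b,.305],R,speed=.1); robot.move_gripper(0.0)
robot.servo_line([*b,.16],R,speed=.1); robot.dwell(.3); e=b-robot.read_position()[:2]; e=np.clip(e,-.002,.002); print(e,robot.read_force())
b=b+e; robot.servo_line([*b,.135],R,speed=.05); z=.135; L=[]
while z>.116:
    z-=.001; robot.servo_line([*b,z],R,speed=.02); robot.dwell(.05)
    f=robot.read_force(); L.append((robot.read_position()[2]*1e3,f[2]))
    if f[2]>18: break
print(np.array(L),robot.read_position(),robot.read_t())
robot.dwell(.3); robot.servo_line([*b,.30],R,speed=.1); robot.dwell(.2)
Rw=robot.read_tcp_rot();t=robot.read_position(); p,d=robot.grab_frame('wrist'); ci=robot.camera_info('wrist')
T=np.eye(4);T[:3,:3]=Rw;T[:3,3]=t;P=cloud(d,ci['vfov'],ci['cx'],ci['cy'],T@ci['T_tool_cam'])
q=(p.max(2)<80)&(P[...,2]>.112)&(P[...,2]<.14)&(np.hypot(P[...,0]-.457,P[...,1]-.310)<.015); print('button',q.sum(),np.median(P[q],0))
q=(P[...,2]>.17)&(P[...,2]<.24)&(np.hypot(P[...,0]-.4946,P[...,1]-.3979)<.035); print('head',q.sum(),np.percentile(P[q],[5,50,95],axis=0) if q.any() else '',robot.read_force(),robot.read_t())
E
```

```text
[-0.0001 -0.0001] [-0.0031  0.5526 -0.723 ]
[[134.2078  -0.2314]
 [132.9945  -0.3464]
 [131.9529   0.1092]
 [131.0183  -0.5098]
 [130.0607   1.5273]
 [128.9831  -0.1212]
 [127.9382   1.1937]
 [126.9281   1.0197]
 [125.9132  -0.0139]
 [124.9138   1.0836]
 [123.9271   1.3569]
 [122.9086   0.9455]
 [121.9055   0.9402]
 [120.91     0.3607]
 [119.8991   0.9067]
 [119.3164   5.1739]
 [119.1952  12.9724]
 [119.0877  20.261 ]] [0.457  0.3098 0.1191] 32.0833
button 92 [0.453  0.3049 0.1185]
head 57 [[0.4845 0.3757 0.2057]
 [0.4853 0.3767 0.2251]
 [0.4885 0.384  0.2292]] [-1.0768  0.0842 -0.2425] 34.6167
```

The lock hit its hard stop at 119.1 mm (full travel). The button top now reads 118.5 mm, the head is still up and the robot is clear.

```bash
python3 -c "
from rig import robot
print(robot.job_done())"
```

```text
the job is handed in; nothing more can be done
None
```

The job is handed in: the column was raised three clicks and released to rest on the pawl in its third notch, the lock plunger was pressed fully down to its stop, and the robot never went near the notes, tape measure or eraser; the hand-in call gave no verdict.

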